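# Set and lock the drill stand's depth stop on a limewood block

### The job

The limewood block on the small drill stand is going to be a brush stand, and its holes must all be equally deep; the drill is already hanging beside it at the right depth. Push the block back until its rear face lies flush against the fence under the stop, then gently lower the depth rod until its foot touches the top of the block without denting the soft wood, let the rod go, and swing the clamp lever fully down so the rod is locked there with its foot still touching. Leave the tape roll, the flat tin and the eraser where they lie.

Things in the scene. Friction and masses are not known exactly. Their poses are not given: they have to be found in the camera images.
- stand: Small drill stand, fixed. Origin: on the table straight below the drill bit; x from its open front to fence and column, y to its left, z up. Grey base plate 240 x 250 mm (x -140 to +100), top at z = 14 mm. Black drill on the origin's axis, 47 mm thick, top at z = 214 mm; 6 mm bit ends at z = 29 mm. Column at x = 66 mm. At x = 0, y = 68 mm a boss (26 x 28 mm, z = 168 to 202 mm) guides the depth rod
- fence_face (a point): Middle of the front face of the aluminium fence across the base plate: at x = 20 mm, z = 24 mm in the stand's frame; axes as the stand's. The fence is 236 mm long and 22 mm high
- block: Loose limewood block, glued up from two layers, 100 x 100 mm and, as sawn, somewhere between 36 and 46 mm thick, 0.15 to 0.31 kg, lying flat on the base plate; origin: centre of its underside, z up, x axis toward the fence (rear face at x = +50 mm). It starts 35 to 60 mm short of the fence, a little askew, and slides on the plate with friction
- block_back (a point): Middle of the block's rear face, 10 mm above its underside; axes as the block's
- depth_rod: The depth rod, upright: a 9 mm steel rod that slides up and down in the boss, with a black plastic foot (14 mm thick) at its lower end; origin: centre of the underside of that foot, z up. The foot starts 10 to 40 mm above the height of the block's top. Lower it by its head; while the clamp is open, about 2.5 N of friction keep it where it is left. More than 15 N on the foot dents the wood
- rod_knob (a point): Middle of the knurled dark grip at the top of the depth rod: round, 20 mm thick, from 21 mm below to 15 mm above this point. At its foot it has a finger collar, 34 mm wide and 4 mm thick, whose upper face lies 21 mm below this point. The point lies 181 mm above the underside of the rod's foot, 29 to 39 mm above the top of the boss when the foot touches the block
- clamp_lever (a joint): Turn of the clamp lever, rad: 0 to 0.2 open (stands up and outward), 1.4 fully down (points outward, 25 degrees below level). Turns about the stand's x axis through lever_pivot. It grips from about 0.95 rad and grows stiffer, and stays where it is left; the push down at the ball is 3 to 5 N at first and 6 to 8 N at the end. Once tight, the rod cannot be moved by hand
- lever_pivot (a point): Centre of the lever's circle, in the plane in which its ball moves: x = 25 mm, y = 68 mm, z = 185 mm in the stand's frame; axes as the stand's
- lever_ball (a point): Centre of the black ball, 16 mm thick, at the end of the steel clamp lever, 56 mm from lever_pivot. With the lever open it stands above and to the left (+y) of the pivot, 55 degrees above level at joint 0; it swings in a plane square to the stand's x axis, outward and down
- tape_roll: Roll of masking tape lying flat, 104 mm across, 25 mm high, at the right of the stand; leave it
- sketch_tin: Flat dark tin, 93 x 131 x 21 mm, lying to the right in front of the stand; leave it
- rubber: Eraser in its sleeve, 31 x 66 x 20 mm, lying left of the stand; leave it
Things that resemble listed ones, but are neither listed nor needed, are in the scene too. There is more than one size of the block; the one meant has the size given above.

How it is judged:
On the way, in this order (a step that is already met when the one before it is completed fails the run):
1. the block lies flush against the fence (x of block_back in the frame of fence_face above -0.003 m and angle between the x axis of block and the x axis of stand, either way round below 0.04 rad), for 0.2 s.
2. the foot of the depth rod rests on the block, the clamp still open (contact force between depth_rod and block above 0.5 N and value of joint clamp_lever below 0.6 rad), for 0.3 s.
3. the clamp lever is down with the foot still touching (value of joint clamp_lever above 1.2 rad and contact force between depth_rod and block above 0.3 N), for 0.2 s.
At the end, for the whole second after the job is handed in: The block lies flat with its rear face within 3 mm of the fence and within 0.04 rad of square to it, the foot of the depth rod still presses on the block (over 0.3 N), and the clamp lever is swung down past 1.2 rad (all of step 1 and all of step 3 and angle between block's own z axis and vertical below 0.03 rad and linear speed of block below 0.01 m/s); the robot touches nothing.
It fails at once if the foot is pressed into the soft wood with more than 15 N (contact force between depth_rod and block above 15 N).
It fails at once if the tape roll, the flat tin or the eraser is moved by more than 20 mm (distance of any of tape_roll, sketch_tin, rubber from where it was at the start of the episode above 0.02 m).
It also fails if it takes over 58 s, if anything falls off the work surface, if the arm or the gripper's body presses on something with over 40 N, if the wrist force passes 120 N, or if a joint passes its speed limit or range.

### The arm

A 7-joint arm with a two-finger parallel gripper is mounted at the origin on a cart in front of the work surface, level with it; the furniture and walls round the work are solid. World frame = base frame: x ahead of the robot, y to its left, z up, the work surface at z = 0. Lengths are in m, angles in rad, forces in N, time in s.
With the tool pointing down it reaches from about 0.4 to 0.925 m from the base axis. Payload 4.1 kg.
Tool frame: the origin (TCP) lies at the very end of the fingers, on their centre line; the grasp point (between the pads) lies 19 mm behind it; z points along the fingers, y is the line along which they close (so a half turn about z gives the same grasp; the last joint's range is limited). The gripper opens to 85 mm and grips with 20 to 120 N. Pads are 22 mm wide; open, the fingers measure 114 mm over their backs; the gripper's body (76 mm by 85 mm) begins 54 mm behind the grasp point. The pads swing forward as they close: fully open they stand 13 mm farther back than shut.
Start: joints at [1.17, 0.398, 0.045, 1.537, -0.019, 1.207, -0.051], TCP at [0.193, -0.621, 0.231] pointing down, gripper open.
Joint ranges: [-2.82, 2.82], [-0.49, 2.23], [-1.37, 1.46], [0, 2.46], [-1.36, 4.5], [0.23, 2], [-2.94, 2.94]. Speed limits (rad/s): [2.57, 2.57, 3.14, 3.14, 3.14, 3.14, 3.14].

### API

Orientations are given as a unit quaternion [x, y, z, w].
In Python, from station import manip gives the robot as it stands.
- The arm moves only by the tool move_arm, never from a script. Its argument "moves" is a list of rows, each a list of 7 numbers: the shift along the tool's x, y, z in m, then the turn, a rotation vector about the tool's x, y, z in rad, then the closure, from -1 (fully open) to 1 (shut), so that 0 is half open. A call has 1 to 12 rows; each row is the pose to reach, as a shift and turn from the pose commanded when the call began, along the tool's axes at that moment; what a row does not reach only later rows make up. A row lasts 1/8 s, in which the tool goes at most 62.5 mm and 10.7 degrees, less where a joint would pass 70% of its speed; a pose out of reach is approached as far as the arm can. A call with a gripper value outside its range is refused whole. The fingers move at their own pace and stop on an object; "force" is the grip in N (left out, the last holds). Time passes only in rows, so rows that repeat a pose let the fingers close. It gives the time, the measured TCP pose, the force, the opening and the grip force at its end, in the units of the state.
- manip.sense(): the state, without advancing time (a new reading comes with each control period).
- manip.read_camera(name): name is "scene" or "top" or "wrist"; returns (picture, depth): 384x512x3 uint8, red, green, blue; 384x512 float32, m along the optical axis (not along the pixel's ray), 0 where there is no reading.
- manip.get_calibration(name): a dict with "K" (3x3 intrinsics, pixels), "view" (4x4, takes a point from world to camera coordinates). Camera axes: x right, y down, z forward; pixel columns grow to the right and rows downward; lengths in m; the calibration is good to about 2 mm. A picture is of the moment at which its call begins: read the wrist's pose just before it. get_calibration takes no time and is no camera call; for the wrist camera it gives the pose at the moment of the call.
- manip.sign_off(): hands the job in; it is judged then, once.
The state is a dict: "clock": time; "joint_pos": joint angles; "qd": joint speeds; "joint_torque": joint torques, N m; "eef_pos": TCP position; "tool_rot": TCP orientation; "wrist_force": force on the tool from outside, world axes, zero at the start; "torque": the same for the moment, N m; "width": opening from 0.0 (shut) to 1.0 (fully open); "grasp_force": force on a finger pad.
Only numpy, scipy, OpenCV 4.12 (cv2) and the standard library are available. Lean on these libraries where they do the work, as an engineer would, in place of code of your own. Each camera call takes 0.05 s, during which the arm holds its last target. There are 200 camera calls.

## Working session

There is one attempt and no reset: what is moved stays moved. The work goes in short steps, Python scripts to look and compute and a tool call to move; the robot and the scene stay as the last step left them, time stands still between calls to the robot, and variables do not carry over. Pictures are saved under pics/ and viewed, at most 10 in all, crops included, and the job is handed in when it is done.

Besides the shell and the picture viewer there is one more tool, called by a JSON object that holds its "method" and its "body", one argument or row to a line. move_arm: Moves the arm, as the interface text tells. Its arguments: {"type":"object","properties":{"moves":{"type":"array"},"force":{"type":"number"}},"required":["moves"]}

```bash
mkdir -p pics; ls
cat > h.py <<'E'
import numpy as np, cv2
from station import manip
from scipy.spatial.transform import Rotation as R
def cap(n,f):
    p,d=manip.read_camera(n); c=manip.get_calibration(n)
    np.savez(f'{f}.npz',p=p,d=d,K=c['K'],V=c['view']); cv2.imwrite(f'pics/{f}.png',p[:,:,::-1]); return p,d
def cloud(f):
    z=np.load(f'{f}.npz'); d=z['d']; K=z['K']; v,u=np.mgrid[:d.shape[0],:d.shape[1]]
    P=np.stack([(u-K[0,2])/K[0,0]*d,(v-K[1,2])/K[1,1]*d,d],-1); V=z['V']
    W=(P-V[:3,3])@V[:3,:3]; W[d==0]=np.nan; return z['p'],W
def toolshift(target):
    s=manip.sense(); return R.from_quat(s['tool_rot']).inv().apply(np.array(target)-s['eef_pos'])
E
python3 - <<'E'
from h import *
a,_=cap('scene','s1'); b,_=cap('top','t1')
s=manip.sense(); print(s['eef_pos'],s['tool_rot'],s['clock'],s['wrist_force'])
cv2.imwrite('pics/a.png',np.vstack([cv2.resize(x,(400,300)) for x in (a,b)])[:,:,::-1])
E
```

```text
pics
[ 0.19305952 -0.6200953   0.23038382] [ 9.88627711e-01  1.50381242e-01 -1.99716174e-04 -8.31702302e-04] 0.1 [0.04669102 0.65186903 0.20652022]
```

View pics/s1.png

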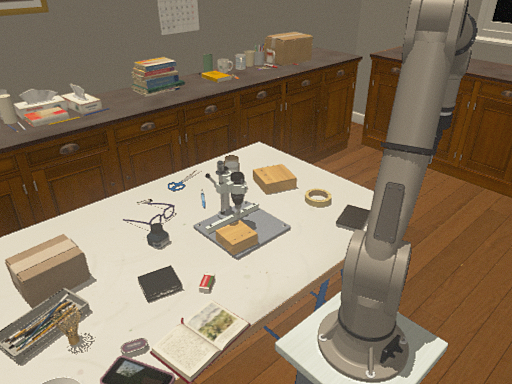

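View pics/t1.png

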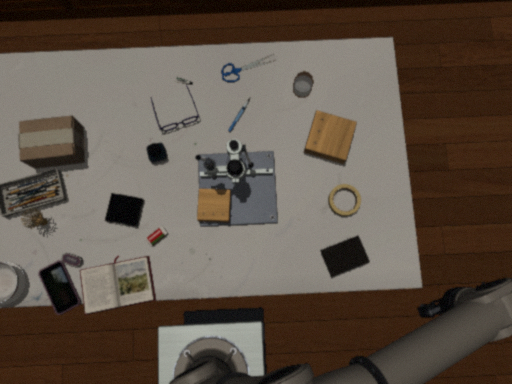

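The scene view shows the drill stand at about (238,215) with the block on its plate at (237,235). In the top view:
- Candidates for the block are the one on the plate (214,205) and a larger block off the stand (330,136). I choose the one on the plate.
- The tape roll is at (345,200), the flat tin at (345,256) and the eraser at (157,236). The dark tin at (125,210) is a look-alike.

Run:
```python
from h import *
p,W=cloud('t1')
sub=W[140:235,185:285].reshape(-1,3); 
z=sub[:,2]; print(np.histogram(z,bins=np.arange(-.01,.26,.01)))
pl=sub[(z>.008)&(z<.02)].astype(np.float32)
print('plate',cv2.minAreaRect(pl[:,:2]),np.median(pl[:,2]))
bl=sub[(z>.043)&(z<.066)].astype(np.float32)
m=W[192:220,198:230].reshape(-1,3); print('blk z',np.median(m[:,2]))
hsv=cv2.cvtColor(p,cv2.COLOR_RGB2HSV)
mk=(hsv[...,1]>90)&(W[...,2]>.04)&(W[...,2]<.075)
mk[:,:190]=0;mk[:,240:]=0;mk[:180]=0;mk[225:]=0
q=W[mk].astype(np.float32); print('block',cv2.minAreaRect(q[:,:2]),np.median(q[:,2]),len(q), q.min(0),q.max(0))
hi=(W[...,2]>.12); hi[:130]=0;hi[215:]=0;hi[:,:190]=0;hi[:,290:]=0
n,l,st,c=cv2.connectedComponentsWithStats(hi.astype(np.uint8))
for i in range(1,n):
  k=W[l==i]; print(st[i],c[i],k.mean(0),k.min(0),k.max(0))
big=cv2.resize(p[130:240,180:290],(600,600),interpolation=cv2.INTER_CUBIC)
s,_=cloud('s1'); big2=cv2.resize(s[140:265,180:305],(600,600),interpolation=cv2.INTER_CUBIC)
cv2.imwrite('pics/c1.png',cv2.resize(np.hstack([big,big2]),(800,400))[:,:,::-1])
```

```text
(array([1922, 2182, 2903,  194,  173,   97,  851,  103,    2,    4,   30,
         10,   10,    4,   10,   11,   22,   32,  108,  204,  126,  160,
        139,    5,   32,   46]), array([-0.01,  0.  ,  0.01,  0.02,  0.03,  0.04,  0.05,  0.06,  0.07,
        0.08,  0.09,  0.1 ,  0.11,  0.12,  0.13,  0.14,  0.15,  0.16,
        0.17,  0.18,  0.19,  0.2 ,  0.21,  0.22,  0.23,  0.24,  0.25]))Traceback (most recent call last):
  File "<stdin>", line 6, in <module>
cv2.error: OpenCV(4.12.0) /io/opencv/modules/imgproc/src/convhull.cpp:143: error: (-215:Assertion failed) total >= 0 && (depth == CV_32F || depth == CV_32S) in function 'convexHull'
```

```bash
cat > m1.py <<'E'
from h import *
p,W=cloud('t1')
def rect(q): return cv2.minAreaRect(np.ascontiguousarray(q[:,:2],dtype=np.float32))
sub=W[140:235,185:285].reshape(-1,3); z=sub[:,2]
pl=sub[(z>.009)&(z<.019)]
print('plate',rect(pl),np.median(pl[:,2]))
hsv=cv2.cvtColor(p,cv2.COLOR_RGB2HSV)
mk=(hsv[...,1]>90)&(W[...,2]>.045)&(W[...,2]<.075)
mk[:,:190]=0;mk[:,240:]=0;mk[:180]=0;mk[225:]=0
q=W[mk]; print('block',rect(q),np.median(q[:,2]),len(q), q.min(0),q.max(0))
hi=(W[...,2]>.12); hi[:130]=0;hi[215:]=0;hi[:,:190]=0;hi[:,290:]=0
n,l,st,c=cv2.connectedComponentsWithStats(hi.astype(np.uint8))
for i in range(1,n):
  k=W[l==i]; print(st[i],c[i].round(),k.mean(0).round(3),k.min(0).round(3),k.max(0).round(3))
big=cv2.resize(p[130:240,180:290],(600,600),interpolation=cv2.INTER_CUBIC)
s,_=cloud('s1'); big2=cv2.resize(s[140:265,180:305],(600,600),interpolation=cv2.INTER_CUBIC)
cv2.imwrite('pics/c1.png',cv2.resize(np.hstack([big,big2]),(800,400))[:,:,::-1])
E
python3 m1.py
```

```text
plate ((0.5620399117469788, -0.09471891820430756), (0.2615768313407898, 0.30418094992637634), 0.16532571613788605) 0.013849058241644509
block ((0.5143045783042908, -0.028672777116298676), (0.09959559142589569, 0.10072726756334305), 85.26339721679688) 0.05571574276294046 997 [ 0.46052029 -0.08204565  0.04504204] [0.56584384 0.02436213 0.06553116]
[195 139  54  45 967] [228. 162.] [ 0.608 -0.086  0.201] [ 0.553 -0.144  0.124] [0.681 0.005 0.284]
```

View pics/c1.png

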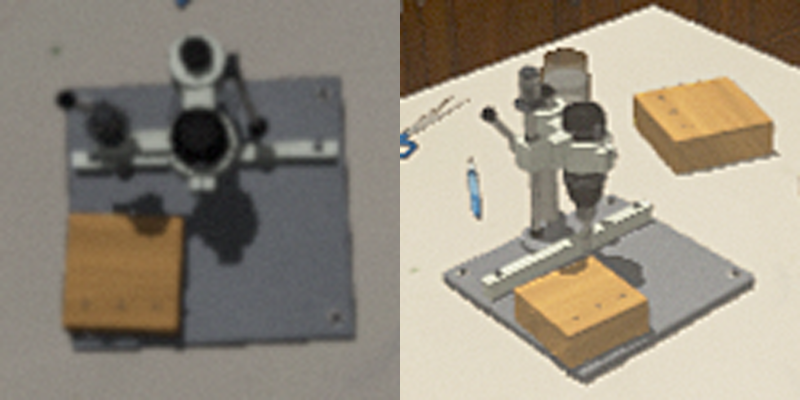

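Left crop (top view): block at (123,272), rod knob at (107,122), lever ball at (66,99), drill at (200,140), fence from (75,160) to (337,152). This block's rectangle is 100 x 101 mm with its top at z = 56 mm, so it is the right one. The larger one off the stand is excluded. Next I fit the stand's pose.

```bash
cat > m2.py <<'E'
from h import *
p,W=cloud('t1')
z=np.load('t1.npz');K=z['K'];V=z['V']
def onplane(u,v,h):
    u=np.asarray(u,float);v=np.asarray(v,float)
    r=np.stack([(u-K[0,2])/K[0,0],(v-K[1,2])/K[1,1],np.ones_like(u)],-1)@V[:3,:3]
    c=-V[:3,:3].T@V[:3,3]; return c+r*((h-c[2])/r[...,2])[...,None]
# plate outline by colour
hsv=cv2.cvtColor(p,cv2.COLOR_RGB2HSV); g=p.sum(2)/3
m=((g>60)&(g<135)&(hsv[...,1]<70)); roi=np.zeros_like(m);roi[145:230,190:285]=1
m=(m&roi).astype(np.uint8)
n,l,st,c=cv2.connectedComponentsWithStats(m); i=1+np.argmax(st[1:,4]); m=(l==i)
v,u=np.nonzero(m); q=onplane(u,v,.014)
from numpy import percentile
r=cv2.minAreaRect(np.ascontiguousarray(q[:,:2],dtype=np.float32)); print('plate',r)
# fence: bright pixels
f=(g>150)&(W[...,2]>.022)&(W[...,2]<.05); f[:,:196]=0;f[:,276:]=0;f[:160]=0;f[:185,222:250]=0;f[182:]=0
v,u=np.nonzero(f); q=onplane(u,v,.035); A=np.polyfit(q[:,1],q[:,0],1); print('fence n',len(q),'yaw',-np.arctan(A[0]),q.min(0),q.max(0))
for nm,(x,y),h in [('knob',(107,122),.26),('ball',(66,99),.23),('drill',(200,140),.214)]:
    print(nm,onplane(180+x*110/400,130+y*110/400,h), W[round(130+y*.275),round(180+x*.275)])
print('blk corners',[onplane(180+x*.275,130+y*.275,.056).round(3) for x,y in((68,214),(183,213),(181,333),(63,328))])
E
python3 m2.py
```

```text
plate ((0.5807088613510132, -0.09399352967739105), (0.2856307029724121, 0.2814696431159973), 88.97337341308594)
fence n 39 yaw 0.0005322188310387898 [ 0.61800397 -0.21585823  0.035     ] [0.62598259 0.01323227 0.035     ]
knob [ 0.58998064 -0.03701272  0.26      ] [ 0.58493511 -0.03700781  0.27392878]
ball [ 0.61811594 -0.00327585  0.23      ] [ 0.61671986 -0.00364523  0.23710848]
drill [ 0.58480344 -0.10514184  0.214     ] [ 0.58579519 -0.1052491   0.21579004]
blk corners [array([0.565, 0.016, 0.056]), array([ 0.562, -0.083,  0.056]), array([ 0.457, -0.078,  0.056]), array([0.466, 0.023, 0.056])]
```

Run:
```python
from h import *
print(toolshift([0.40,-0.03,0.24]), manip.sense()['width'])
```

```text
[ 0.37303974 -0.50188938 -0.00881469] 0.9979691238194874
```

{"method": "move_arm", "body": {
  "moves": [
    [0.03,-0.04,-0.01,0,0,0.03,0],
    [0.06,-0.08,-0.01,0,0,0.06,0],
    [0.095,-0.13,-0.01,0,0,0.09,0],
    [0.13,-0.175,-0.01,0,0,0.12,0],
    [0.165,-0.22,-0.01,0,0,0.15,0],
    [0.2,-0.27,-0.01,0,0,0.18,0],
    [0.235,-0.315,-0.01,0,0,0.21,0],
    [0.27,-0.36,-0.01,0,0,0.24,0],
    [0.305,-0.41,-0.01,0,0,0.27,0],
    [0.34,-0.455,-0.01,0,0,0.27,0],
    [0.373,-0.502,-0.01,0,0,0.27,0],
    [0.373,-0.502,-0.01,0,0,0.27,0]
  ]
}}

```text
clock: 1.6
eef_pos: [0.4009, -0.0262, 0.2414]
tool_rot: [1.0, 0.02, 0.0, -0.0]
wrist_force: [-0.1, -0.5, 0.7]
width: 0.501
grasp_force: 0.0
```

Run:
```python
from h import *
s=manip.sense(); print(s['clock'],s['eef_pos'],R.from_quat(s['tool_rot']).as_matrix().round(3),s['width'],s['wrist_force'])
cap('wrist','w1'); cap('scene','s2')
```

```text
1.6 [ 0.40087854 -0.02617945  0.24144329] [[ 0.999  0.041  0.001]
 [ 0.041 -0.999  0.001]
 [ 0.001 -0.001 -1.   ]] 0.5005213884867974 [-0.07434771 -0.53105821  0.73081777]
```

View pics/w1.png

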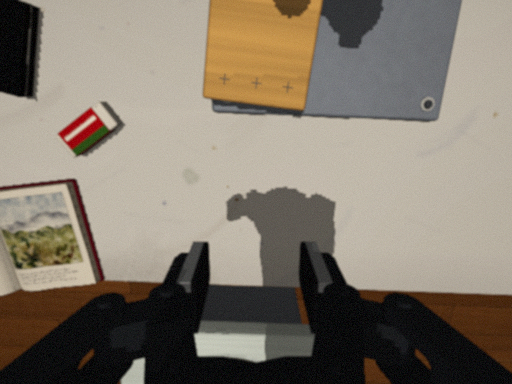

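The wrist view shows the block's front edge from (204,97) to (306,110). The plate's front edge runs from (213,111) to (438,120).

Run:
```python
from h import *
z=np.load('w1.npz');K=z['K'];V=z['V']
def on(u,v,h):
    r=V[:3,:3].T@np.array([(u-K[0,2])/K[0,0],(v-K[1,2])/K[1,1],1]); c=-V[:3,:3].T@V[:3,3]; return (c+r*((h-c[2])/r[2])).round(4)
for a in [(204,97,.056),(306,110,.056),(211,2,.056),(213,111,.014),(438,120,.014),(460,2,.014)]: print(a,on(*a))
```

```text
(204, 97, 0.056) [0.4679 0.0216 0.056 ]
(306, 110, 0.056) [ 0.4594 -0.0762  0.056 ]
(211, 2, 0.056) [0.5482 0.0148 0.056 ]
(213, 111, 0.014) [0.4526 0.0181 0.014 ]
(438, 120, 0.014) [ 0.4519 -0.228   0.014 ]
(460, 2, 0.014) [ 0.5664 -0.2266  0.014 ]
```

{"method": "move_arm", "body": {
  "moves": [
    [0.01,0.002,0.05,0,0,0.04,0],
    [0.02,0.003,0.1,0,0,0.04,0],
    [0.03,0.004,0.15,0,0,0.04,0],
    [0.03,0.004,0.19,0,0,0.04,0],
    [0.03,0.004,0.219,0,0,0.04,0],
    [0.03,0.004,0.219,0,0,0.04,0],
    [0.045,0.005,0.219,0,0,0.04,0],
    [0.055,0.005,0.219,0,0,0.04,0],
    [0.065,0.005,0.219,0,0,0.04,0],
    [0.075,0.006,0.219,0,0,0.04,0],
    [0.085,0.006,0.219,0,0,0.04,0],
    [0.085,0.006,0.219,0,0,0.04,0]
  ]
}}

```text
clock: 3.2
eef_pos: [0.4869, -0.0335, 0.0225]
tool_rot: [1.0, -0.004, 0.001, -0.0]
wrist_force: [0.2, 0.3, 0.2]
width: 0.502
grasp_force: 0.0
```

{"method": "move_arm", "body": {
  "moves": [
    [0.003,0,0,0,0,-0.01,0],
    [0.006,0,0,0,0,-0.01,0],
    [0.009,0,0,0,0,-0.01,0],
    [0.011,0,0,0,0,-0.01,0]
  ]
}}

```text
clock: 3.7
eef_pos: [0.4964, -0.0338, 0.0222]
tool_rot: [1.0, 0.001, -0.0, 0.0]
wrist_force: [-1.1, 0.5, -0.6]
width: 0.504
grasp_force: 0.5
```

Run:
```python
from h import *
cap('wrist','w2')
```

```text
(no output)
```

View pics/w2.png

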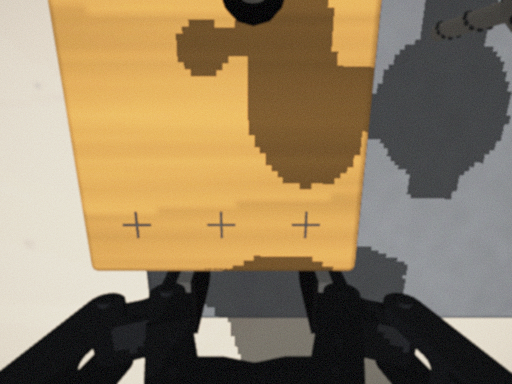

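The wrist view shows both fingers on the block's front face, with the front edge level from (95,270) to (355,270). The rod foot is at (253,5). I push on until the fence resists.

{"method": "move_arm", "body": {
  "moves": [
    [0.002,0,0,0,0,0,0],
    [0.004,0,0,0,0,0,0],
    [0.006,0,0,0,0,0,0],
    [0.008,0,0,0,0,0,0]
  ]
}}

```text
clock: 4.25
eef_pos: [0.5023, -0.0339, 0.022]
tool_rot: [1.0, 0.001, -0.002, 0.0]
wrist_force: [-8.7, 0.2, 4.6]
width: 0.494
grasp_force: 3.7
```

{"method": "move_arm", "body": {
  "moves": [
    [0.002,0,0,0,0,0,0],
    [0.003,0,0,0,0,0,0],
    [0.003,0,0,0,0,0,0],
    [0.003,0,0,0,0,0,0]
  ]
}}

```text
clock: 4.75
eef_pos: [0.5022, -0.034, 0.0213]
tool_rot: [1.0, 0.001, -0.005, 0.001]
wrist_force: [-10.7, 0.5, 6.4]
width: 0.501
grasp_force: 5.3
```

Run:
```python
from h import *
cap('top','t2'); cap('scene','s3'); cap('wrist','w3')
p,W=cloud('w3'); 
z=np.load('w3.npz');K=z['K'];V=z['V']
hsv=cv2.cvtColor(p,cv2.COLOR_RGB2HSV); mk=(hsv[...,1]>100)&(hsv[...,2]>60)
def on(u,v,h):
    r=V[:3,:3].T@np.array([(u-K[0,2])/K[0,0],(v-K[1,2])/K[1,1],1]); c=-V[:3,:3].T@V[:3,3]; return (c+r*((h-c[2])/r[2])).round(4)
for u in (110,140,220,330,345): 
    v=np.nonzero(mk[:,u])[0]; v=v[v<300].max(); print(u,v,on(u,v,.056))
print('blocktop', np.nanmedian(W[150:250,120:240,2]))
p,W=cloud('t2')
hsv=cv2.cvtColor(p,cv2.COLOR_RGB2HSV)
# knob & ball top heights
sub=W[145:175,195:225].reshape(-1,3); k=sub[sub[:,2]>.22]; print(k.round(3)[np.argsort(k[:,2])][-30:])
```

```text
110 271 [0.5147 0.0195 0.056 ]
140 271 [0.5148 0.0085 0.056 ]
220 272 [ 0.5144 -0.0208  0.056 ]
330 272 [ 0.5144 -0.0613  0.056 ]
345 272 [ 0.5144 -0.0668  0.056 ]
blocktop 0.055436134779780856
[[ 0.534 -0.064  0.401]
 [ 0.537 -0.067  0.401]
 [ 0.532 -0.055  0.401]
 [ 0.527 -0.055  0.401]
 [ 0.53  -0.057  0.401]
 [ 0.531 -0.069  0.401]
 [ 0.531 -0.067  0.402]
 [ 0.532 -0.062  0.402]
 [ 0.532 -0.057  0.402]
 [ 0.529 -0.062  0.402]
 [ 0.534 -0.067  0.403]
 [ 0.531 -0.065  0.403]
 [ 0.534 -0.062  0.403]
 [ 0.526 -0.057  0.404]
 [ 0.529 -0.06   0.404]
 [ 0.526 -0.06   0.404]
 [ 0.526 -0.062  0.405]
 [ 0.528 -0.069  0.405]
 [ 0.528 -0.065  0.408]
 [ 0.525 -0.065  0.408]
 [ 0.527 -0.067  0.408]
 [ 0.523 -0.058  0.409]
 [ 0.522 -0.062  0.41 ]
 [ 0.524 -0.067  0.41 ]
 [ 0.522 -0.065  0.41 ]
 [ 0.522 -0.06   0.412]
 [ 0.524 -0.07   0.412]
 [ 0.521 -0.07   0.412]
 [ 0.521 -0.067  0.413]
 [ 0.519 -0.073  0.42 ]]
```

{"method": "move_arm", "body": {
  "moves": [
    [-0.02,0,0,0,0,0,0],
    [-0.045,0,0,0,0,0,0],
    [-0.045,0,-0.05,0,0,0,0],
    [-0.045,0,-0.11,0,0,0,0.5],
    [-0.045,0,-0.17,0,0,0,1],
    [-0.045,0,-0.23,0,0,0,1],
    [-0.03,0,-0.28,0,0,0,1],
    [-0.01,0,-0.32,0,0,0,1],
    [0.0,0,-0.34,0,0,0,1],
    [0.0,0,-0.34,0,0,0,1]
  ]
}}

```text
clock: 6.15
eef_pos: [0.509, -0.0336, 0.3639]
tool_rot: [1.0, 0.001, 0.002, 0.0]
wrist_force: [-0.2, -0.5, -0.7]
width: 0.0
grasp_force: 0.0
```

Run:
```python
from h import *
s=manip.sense(); print(s['clock'],s['eef_pos'],R.from_quat(s['tool_rot']).as_matrix().round(3),s['wrist_force'],s['width'])
cap('wrist','w4')
z=np.load('w4.npz');V=z['V']; print('cam',-V[:3,:3].T@V[:3,3])
```

```text
6.15 [ 0.50898879 -0.03357756  0.36390618] [[ 1.     0.002  0.005]
 [ 0.002 -1.    -0.   ]
 [ 0.005  0.    -1.   ]] [-0.23505106 -0.46600233 -0.67387515] 0.00016828936361631662
cam [ 0.58294608 -0.03300509  0.50454428]
```

View pics/w4.png

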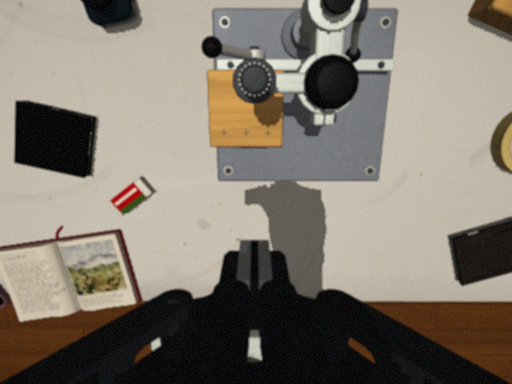

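The view shows the knob at (255,79), the ball at (212,47), the drill at (330,81) and the block flush along the fence. I measure these.

Run:
```python
from h import *
p,W=cloud('w4')
z=np.load('w4.npz');K=z['K'];V=z['V']
def on(u,v,h):
    r=V[:3,:3].T@np.array([(u-K[0,2])/K[0,0],(v-K[1,2])/K[1,1],1]); c=-V[:3,:3].T@V[:3,3]; return (c+r*((h-c[2])/r[2])).round(4)
for n,(u,v),r in [('knob',(255,79),12),('ball',(212,47),6),('drill',(330,81),12)]:
    w=W[v-r:v+r+1,u-r:u+r+1].reshape(-1,3); print(n,np.nanmedian(w,0).round(4),np.nanpercentile(w[:,2],95).round(4)); 
print('knob',on(255,79,.274),'drill',on(330,81,.214),'ball',on(212,47,.23))
print('collar', np.nanmedian(W[77:82,231:237,2]),np.nanmedian(W[77:82,273:277,2]))
print('plate',on(219,181,.014),on(380,180,.014),'fence L/R',on(208,70,.035),on(392,71,.035))
```

```text
knob [ 0.5904 -0.0336  0.2763] 0.2775
ball [ 0.6144 -0.0014  0.2347] 0.2362
drill [ 0.591  -0.0968  0.211 ] 0.2122
knob [ 0.5904 -0.0336  0.274 ] drill [ 0.5909 -0.0962  0.214 ] ball [ 0.6149 -0.0008  0.23  ]
collar 0.2400151661545662 0.24032486251391932
plate [0.4507 0.0207 0.014 ] [ 0.4527 -0.2264  0.014 ] fence L/R [0.6095 0.0285 0.035 ] [ 0.6086 -0.2169  0.035 ]
```

{"method": "move_arm", "body": {
  "moves": [
    [0.02,0,0.01,0,0,0,1],
    [0.05,0.001,0.03,0,0,0,1],
    [0.075,0.001,0.05,0,0,0,1],
    [0.0815,0.0015,0.065,0,0,0,1],
    [0.0815,0.0015,0.075,0,0,0,1],
    [0.0815,0.0015,0.08,0,0,0,1],
    [0.0815,0.0015,0.08,0,0,0,1]
  ]
}}

```text
clock: 7.08
eef_pos: [0.5882, -0.0352, 0.2826]
tool_rot: [1.0, 0.001, 0.0, 0.0]
wrist_force: [-0.3, 0.2, -0.1]
width: -0.005
grasp_force: 0.0
```

{"method": "move_arm", "body": {
  "moves": [
    [0.002,0,0.003,0,0,0,1],
    [0.002,0,0.006,0,0,0,1],
    [0.002,0,0.009,0,0,0,1],
    [0.002,0,0.012,0,0,0,1],
    [0.002,0,0.015,0,0,0,1],
    [0.002,0,0.018,0,0,0,1],
    [0.002,0,0.02,0,0,0,1]
  ]
}}

```text
clock: 7.95
eef_pos: [0.5907, -0.0351, 0.262]
tool_rot: [1.0, 0.001, -0.0, 0.0]
wrist_force: [1.2, -0.8, 1.2]
width: -0.002
grasp_force: 0.5
```

{"method": "move_arm", "body": {
  "moves": [
    [0,0,0.002,0,0,0,1],
    [0,0,0.004,0,0,0,1],
    [0,0,0.006,0,0,0,1]
  ]
}}

```text
clock: 8.32
eef_pos: [0.5907, -0.0351, 0.2562]
tool_rot: [1.0, 0.001, -0.0, 0.0]
wrist_force: [-0.1, -0.4, 0.8]
width: -0.002
grasp_force: 0.6
```

{"method": "move_arm", "body": {
  "moves": [
    [0,0,0.001,0,0,0,1],
    [0,0,0.001,0,0,0,1]
  ]
}}

```text
clock: 8.57
eef_pos: [0.5906, -0.0352, 0.2551]
tool_rot: [1.0, 0.001, -0.0, 0.0]
wrist_force: [0.0, 1.0, -0.3]
width: -0.0
grasp_force: 0.1
```

Run:
```python
from h import *
p,d=cap('scene','s4'); q,_=cloud('s3')
cv2.imwrite('pics/c4.png',cv2.resize(np.hstack([p[130:260,190:290]]),(600,780)[:2] if 0 else (460,598),interpolation=cv2.INTER_CUBIC)[:,:,::-1])
```

```text
(no output)
```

View pics/c4.png

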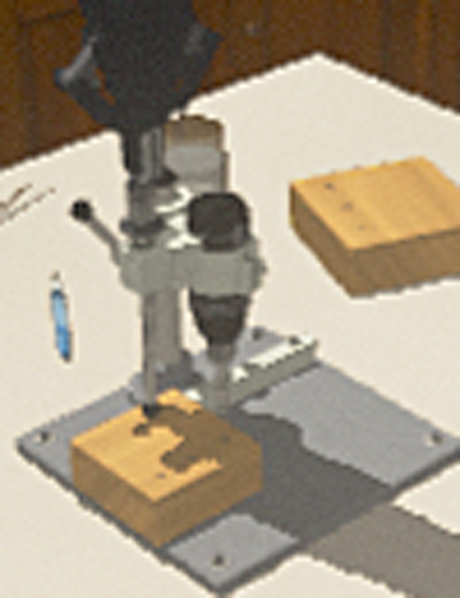

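The crop shows the closed fingers on the knob at about (148,190), and the foot at (149,410) just above the block. I continue in 1 mm steps.

{"method": "move_arm", "body": {
  "moves": [
    [0,0,0.001,0,0,0,1],
    [0,0,0.001,0,0,0,1]
  ]
}}

```text
clock: 8.88
eef_pos: [0.5906, -0.0352, 0.2542]
tool_rot: [1.0, 0.001, -0.0, 0.0]
wrist_force: [-0.4, 0.3, 0.7]
width: -0.0
grasp_force: 0.2
```

{"method": "move_arm", "body": {
  "moves": [
    [0,0,0.001,0,0,0,1],
    [0,0,0.001,0,0,0,1]
  ]
}}

```text
clock: 9.12
eef_pos: [0.5907, -0.0352, 0.2531]
tool_rot: [1.0, 0.001, -0.0, 0.0]
wrist_force: [-0.0, -0.2, 0.5]
width: -0.0
grasp_force: 0.2
```

{"method": "move_arm", "body": {
  "moves": [
    [0,0,0.001,0,0,0,1],
    [0,0,0.001,0,0,0,1]
  ]
}}

```text
clock: 9.38
eef_pos: [0.5907, -0.0352, 0.2522]
tool_rot: [1.0, 0.001, -0.0, 0.0]
wrist_force: [0.6, 0.7, 0.5]
width: 0.003
grasp_force: 0.2
```

{"method": "move_arm", "body": {
  "moves": [
    [0,0,0.001,0,0,0,1],
    [0,0,0.001,0,0,0,1]
  ]
}}

```text
clock: 9.62
eef_pos: [0.5908, -0.0351, 0.2518]
tool_rot: [1.0, 0.001, 0.0, 0.0]
wrist_force: [-1.5, -1.2, 3.6]
width: 0.001
grasp_force: 2.1
```

{"method": "move_arm", "body": {
  "moves": [
    [0,0,0.001,0,0,0,1],
    [0,0,0.001,0,0,0,1]
  ]
}}

```text
clock: 9.88
eef_pos: [0.5909, -0.0351, 0.2517]
tool_rot: [1.0, 0.001, 0.0, 0.0]
wrist_force: [-3.3, 0.2, 8.2]
width: -0.0
grasp_force: 4.1
```

{"method": "move_arm", "body": {
  "moves": [
    [0,0,0.001,0,0,0,1],
    [0,0,0.001,0,0,0,1]
  ]
}}

```text
clock: 10.12
eef_pos: [0.5909, -0.0351, 0.2516]
tool_rot: [1.0, 0.001, 0.001, 0.0]
wrist_force: [-3.8, 0.2, 12.3]
width: 0.0
grasp_force: 6.0
```

Contact is at about 12 N, less the rod's own friction. I lift off and turn the gripper for the lever.

{"method": "move_arm", "body": {
  "moves": [
    [0,0,0,0,0,0,1],
    [0,0,-0.01,0,0,0,1],
    [0,0,-0.04,0,0,0,1],
    [0.005,-0.01,-0.06,0,0,0,1]
  ]
}}

```text
clock: 10.62
eef_pos: [0.5961, -0.0261, 0.3102]
tool_rot: [1.0, -0.0, 0.001, 0.0]
wrist_force: [1.4, -0.5, 0.1]
width: 0.002
grasp_force: 0.0
```

Run:
```python
from h import *
s=manip.sense(); print(s['clock'],s['eef_pos'],s['joint_pos'].round(2) if hasattr(s['joint_pos'],'round') else s['joint_pos'],s['wrist_force'])
```

```text
10.625 [ 0.59611424 -0.02606871  0.31020112] [ 0.43  0.29 -0.58  1.55  0.16  1.35 -1.74] [ 1.44221108 -0.46612249  0.11588713]
```

{"method": "move_arm", "body": {
  "moves": [
    [0.005,-0.005,0,0,0,-0.17,1],
    [0.01,-0.01,0,0,0,-0.34,1],
    [0.015,-0.015,0,0,0,-0.51,1],
    [0.019,-0.02,0,0,0,-0.68,1],
    [0.019,-0.027,0,0,0,-0.85,1],
    [0.019,-0.027,0.0,0,0,-1.02,1],
    [0.019,-0.027,0.005,0,0,-1.19,1],
    [0.019,-0.027,0.01,0,0,-1.36,1],
    [0.019,-0.027,0.015,0,0,-1.5,1],
    [0.019,-0.027,0.02,0,0,-1.57,1],
    [0.019,-0.027,0.02,0,0,-1.57,1]
  ]
}}

```text
clock: 12.0
eef_pos: [0.6145, 0.0017, 0.2885]
tool_rot: [0.707, 0.707, -0.0, -0.0]
wrist_force: [-0.3, 0.3, 0.2]
width: -0.001
grasp_force: 0.0
```

Run:
```python
from h import *
s=manip.sense(); print(s['clock'],s['eef_pos'],R.from_quat(s['tool_rot']).as_matrix().round(3))
p,d=cap('scene','s5'); 
cv2.imwrite('pics/c5.png',cv2.resize(p[130:260,190:290],(460,598),interpolation=cv2.INTER_CUBIC)[:,:,::-1])
```

```text
12.0 [0.61454185 0.00165571 0.28854636] [[-0.     1.    -0.001]
 [ 1.     0.     0.   ]
 [ 0.    -0.001 -1.   ]]
```

View pics/c5.png

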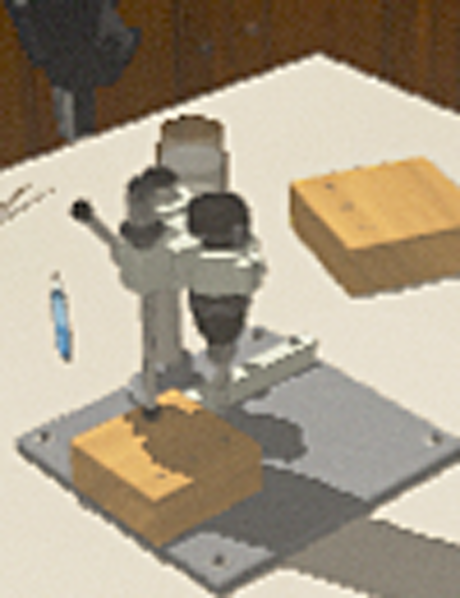

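The crop shows the fingertips hanging above the lever ball at (82,210), with the foot resting on the block at (150,410). I push the lever along its arc.

{"method": "move_arm", "body": {
  "moves": [
    [0,0,0.025,0,0,0,1],
    [0,0,0.045,0,0,0,1],
    [0.002,0,0.0525,0,0,0,1],
    [0.006,0,0.057,0,0,0,1],
    [0.01,0,0.0615,0,0,0,1],
    [0.014,0,0.0675,0,0,0,1],
    [0.017,0,0.072,0,0,0,1],
    [0.019,0,0.077,0,0,0,1]
  ]
}}

```text
clock: 13.05
eef_pos: [0.615, 0.0238, 0.2138]
tool_rot: [0.706, 0.708, 0.002, -0.0]
wrist_force: [-1.8, 3.7, 5.6]
width: -0.004
grasp_force: 2.5
```

{"method": "move_arm", "body": {
  "moves": [
    [-0.001,0,0.005,0,-0.03,0,1],
    [-0.001,0,0.01,0,-0.06,0,1],
    [-0.001,0,0.015,0,-0.09,0,1],
    [-0.001,0,0.02,0,-0.12,0,1],
    [-0.001,0,0.025,0,-0.15,0,1],
    [-0.001,0,0.03,0,-0.15,0,1]
  ]
}}

```text
clock: 13.8
eef_pos: [0.6146, 0.0202, 0.1817]
tool_rot: [0.704, 0.706, -0.053, 0.053]
wrist_force: [0.6, 2.6, 2.6]
width: -0.001
grasp_force: 1.7
```

{"method": "move_arm", "body": {
  "moves": [
    [0.0,0,0.004,0,0,0,1],
    [0.001,0,0.008,0,0,0,1],
    [0.001,0,0.011,0,0,0,1],
    [0.001,0,0.014,0,0,0,1],
    [0.001,0,0.016,0,0,0,1],
    [0.001,0,0.017,0,0,0,1]
  ]
}}

```text
clock: 14.55
eef_pos: [0.6151, 0.0172, 0.1683]
tool_rot: [0.705, 0.705, -0.054, 0.055]
wrist_force: [-5.8, -0.7, 19.7]
width: -0.003
grasp_force: 9.8
```

{"method": "move_arm", "body": {
  "moves": [
    [0,0,-0.01,0,0,0,1],
    [0.01,0,-0.05,0,0,0,1],
    [0.02,0,-0.1,0,0,0,1],
    [0.02,0,-0.14,0,0,0,1],
    [0.02,0,-0.14,0,0,0,1]
  ]
}}

```text
clock: 15.18
eef_pos: [0.6159, 0.0605, 0.3038]
tool_rot: [0.705, 0.706, -0.051, 0.055]
wrist_force: [0.6, -0.8, -0.2]
width: -0.004
grasp_force: 0.0
```

Run:
```python
from h import *
s=manip.sense(); print(s['clock'],s['eef_pos'],s['wrist_force'])
p,d=cap('scene','s6'); 
cv2.imwrite('pics/c6.png',cv2.resize(p[130:260,190:290],(460,598),interpolation=cv2.INTER_CUBIC)[:,:,::-1])
```

```text
15.175 [0.61587484 0.06047571 0.30379231] [ 0.56743272 -0.76726422 -0.17132268]
```

View pics/c6.png

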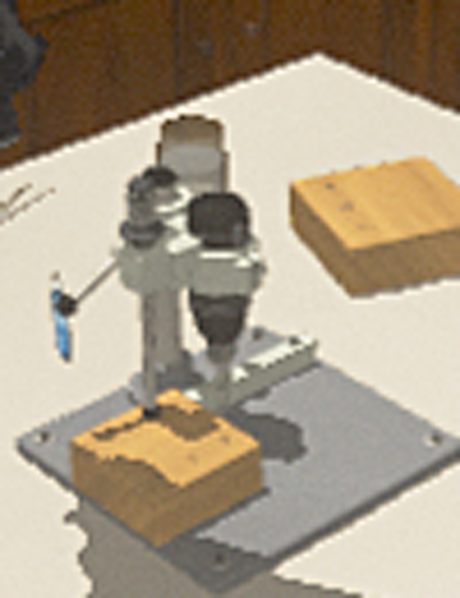

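The crop shows the lever ball down at (65,303), the foot on the block at (150,410) and the block against the fence, with the arm clear. I hand the job in.

```bash
python3 -c "
from station import manip
print(manip.sign_off())"
```

```text
the job is handed in; nothing more can be done
None
```

I handed the job in at about 15 s with the block flush against the fence, the foot on the block, the clamp lever fully down and the arm clear; sign-off returned no verdict, and I could not measure the foot's contact force after letting the rod go.

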